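Check a leak-test fixture with the broad gap gauge

TASK

Take the broad gap gauge out of the gauge rack and put its blade down through the long slot in the top plate of the test fixture, all the way until its crossbar rests on the plate. Lower it in, do not drop it; leave it standing there upright, released, and leave the narrow gauge in the rack.

Things in the scene. Friction and masses are not known exactly. Their poses are not given: they have to be found in the camera images.
- broad_gauge: Broad gap gauge, loose, 0.2 kg, upright in one of the rack's two places (which varies). Origin: middle of its crossbar's underside, z up. Below: flat steel blade 6 mm thick (x), 48 wide (y), 60 long. Above: dark crossbar 24 (x) by 100 (y) by 12 high, then a black grip 16 thick (x), 50 wide (y), from z = 11 to 57 mm: pinch it from above across x.
- narrow_gauge: The other gauge, in the rack's other place: same make, height, grip, axes and origin, but its crossbar is only 64 mm long and its blade 28 mm wide. To be left where it is.
- gauge_rack: Fixed aluminium rack, a 60 by 270 mm plate on end legs, its top 90 mm above the table; the gauges' crossbars rest on it, their blades hang in slots 14 mm (x) by 58 mm (y) centred at y = -65 and +65 mm. Origin: middle of its underside, on the table; y along its length, z up.
- long_slot (a point): Middle of the mouth of the long slot, on top of the fixed fixture's 200 by 180 mm aluminium plate (on four posts, 90 mm above the table, turned up to 30 degrees). z up; slot 22 mm wide (x), 68 mm long (y), right through the plate, 64 mm free depth below its mouth. The plate's other slot, 85 mm off along +x, is only 40 mm long: too short for the broad blade.

How it is judged:
By the outcome, as a careful person would: the job done as asked, in the order asked, and still so for the second after the job is handed in, with the robot touching nothing.
It also fails if it takes over 40 s, if anything falls off the work surface, if the arm or the gripper's body presses on something with over 40 N, if the wrist force passes 120 N, or if a joint passes its speed limit or range.

ROBOT

A 6-joint arm with a two-finger parallel gripper is mounted at the origin on the work surface. World frame = base frame: x ahead of the robot, y to its left, z up, the work surface at z = 0. Lengths are in m, angles in rad, forces in N, time in s.
With the tool pointing down it reaches from about 0.35 to 0.85 m from the base axis. Payload 8.1 kg.
Tool frame: the origin (TCP) lies between the finger pads; the fingertips stand 11 mm ahead of it and the grasp point (between the pads) lies 8 mm behind it (tips_ahead is the z of the fingertips in the tool frame, in m); z points along the fingers, y is the line along which they close (so a half turn about z gives the same grasp; the last joint's range is limited). The gripper opens to 93 mm and grips with 3 to 60 N. Pads are 15 mm wide; open, the fingers measure 128 mm over their backs; the gripper's body (75 mm by 188 mm) begins 65 mm behind the grasp point.
Start: joints at [-1.338, 0.13, 1.488, -0, 1.523, -0.085], TCP at [0.188, -0.57, 0.23] pointing down, gripper open.
Joint ranges: [-2.96, 2.96], [-0.89, 2.26], [0.02, 2.5], [-1.34, 4.48], [0, 2.73], [-2.66, 2.66]. Speed limits (rad/s): [2.39, 2.39, 2.79, 3.14, 3.14, 3.14].

INTERFACE

Orientations are given as a rotation vector (axis times angle).
In Python, from plant import read_state, read_camera, close_job, tips_ahead gives the robot as it stands. The module is installed in compiled form; this text tells all that it offers.
- The arm moves only by the tool move_arm, never from a script. Its argument "plan" is a list of rows, each a list of 7 numbers: the turn, a rotation vector about the tool's x, y, z in units of 6 degrees (1.0 is 6 degrees), then the shift along the tool's x, y, z in units of 25 mm (1.0 is 25 mm), then the finger opening in mm, from 0 to 93. A call has exactly 10 rows; each row shifts and turns the commanded pose from where the row before left it, along the tool's axes as they then stand; what a row does not reach is not made up. A row lasts 1/10 s, in which the tool goes at most 50 mm and 8.59 degrees, less where a joint would pass 70% of its speed; a pose out of reach is approached as far as the arm can. A call is refused whole if a number of a shift passes 1 or a number of a turn 1, either way. A call with a gripper value outside its range is refused whole. The fingers move at their own pace and stop on an object; "force" is the grip in N (left out, the last holds). Time passes only in rows, so rows that do not move let the fingers close, or fill a call up. It gives the time, the measured TCP pose, the force, the opening and the grip force at its end, in the units of the state.
- read_state(): the state, without advancing time (a new reading comes with each control period).
- read_camera(name): name is "scene" or "top" or "wrist"; returns a dict with "frame" (480x640x3 uint8, red, green, blue), "z_map" (480x640 float32, m along the optical axis (not along the pixel's ray), 0 where there is no reading), "fx", "fy", "cx", "cy" (pixels), "distortion" ([k1, k2, p1, p2, k3] as OpenCV has them; the pictures are not rectified), "rvec" (rotation vector, rad) and "tvec" (3), from world to camera coordinates, as OpenCV has them. Camera axes: x right, y down, z forward; pixel columns grow to the right and rows downward; lengths in m; the calibration is good to about 2 mm. A picture is of the moment at which its call begins.
- close_job(): hands the job in; it is judged then, once.
The state is a dict: "t": time; "q": joint angles; "dq": joint speeds; "joint_torque": joint torques, N m; "tool_pos": TCP position; "orientation": TCP orientation; "force": force on the tool from outside, world axes, zero at the start; "wrist_torque": the same for the moment, N m; "opening": finger opening in m; "gripper_force": force on a finger pad.
Only numpy, scipy, OpenCV 4.12 (cv2) and the standard library are available. Lean on these libraries where they do the work, as an engineer would, in place of code of your own. Each camera call takes 0.05 s, during which the arm holds its last target. There are 200 camera calls.

## Working session

There is one attempt and no reset: what is moved stays moved. The work goes in short steps, Python scripts to look and compute and a tool call to move; the robot and the scene stay as the last step left them, time stands still between calls to the robot, and variables do not carry over. Pictures are saved under pics/ and viewed, at most 10 in all, crops included, and the job is handed in when it is done.

Besides the shell and the picture viewer there is one more tool, called after ">>>" as a command line: name --pt "numbers of a row" for each row, then --argument value for the rest. move_arm: Moves the arm, as the interface text tells. Its arguments: {"type":"object","properties":{"plan":{"type":"array","items":{"type":"array","items":{"type":"number"}}},"force":{"type":"number"}},"required":["plan"]}

```bash
mkdir -p pics; cat > h.py <<'E'
import numpy as np, cv2
from plant import read_state, read_camera, close_job, tips_ahead
from scipy.spatial.transform import Rotation as R
def cloud(c):
    K=np.array([[c['fx'],0,c['cx']],[0,c['fy'],c['cy']],[0,0,1]])
    v,u=np.mgrid[0:480,0:640]
    p=cv2.undistortPoints(np.stack([u,v],-1).reshape(-1,1,2).astype(float),K,np.array(c['distortion'],float)).reshape(480,640,2)
    z=c['z_map']; P=np.dstack([p*z[...,None],z])
    Rm=cv2.Rodrigues(np.array(c['rvec'],float))[0]
    W=(P-np.array(c['tvec']).reshape(3))@Rm
    W[z<=0]=np.nan
    return W
def save(c,n): cv2.imwrite('pics/'+n,c['frame'][...,::-1])
E
python3 - <<'E'
from h import *
s=read_state();print(s['t'],s['tool_pos'],s['orientation'],tips_ahead)
a=read_camera('top');b=read_camera('scene')
save(a,'top1.png')
W=cloud(a);np.save('top.npy',W)
print(-cv2.Rodrigues(np.array(a['rvec'],float))[0].T@np.array(a['tvec']).reshape(3))
for lo,hi in((.08,.096),(.097,.108),(.13,.16)):
    m=((W[...,2]>lo)&(W[...,2]<hi)).astype(np.uint8)
    n,l,st,ce=cv2.connectedComponentsWithStats(m)
    for i in range(1,n):
        if st[i,4]>60:
            p=W[l==i]; r=cv2.minAreaRect(p[:,:2].astype(np.float32)); print(lo,st[i],p.mean(0).round(4),r)
E
```

```text
0.0 [ 0.18741012 -0.56942649  0.22860924] [-3.10024369e+00 -4.96879713e-01  1.78947599e-04] 0.011
[ 0.3920844  -0.05142506  0.98607445]
0.08 [ 541  125   99  103 5795] [ 0.6831 -0.6212  0.0816] ((0.6855518221855164, -0.6230464577674866), (0.20684796571731567, 0.197085902094841), 78.87881469726562)
0.08 [ 37 152  21  40 129] [0.7148 0.5401 0.0884] ((0.7154461741447449, 0.5406907796859741), (0.10428064316511154, 0.004221435636281967), 27.51519775390625)
0.08 [ 30 181  11  20  73] [0.6718 0.5625 0.088 ] ((0.6728327870368958, 0.5629329681396484), (0.0511784553527832, 0.003511012764647603), 27.89436912536621)
0.08 [ 123  185   89   99 7857] [0.5723 0.2728 0.0905] ((0.5745107531547546, 0.27420079708099365), (0.20200827717781067, 0.1807612180709839), 1.7756606340408325)
0.08 [ 341  205  135   49 2702] [ 0.5708 -0.2275  0.0901] ((0.5748389363288879, -0.22417700290679932), (0.2709108591079712, 0.06117050349712372), 80.2353744506836)
0.08 [578 249  29  29 320] [ 0.4982 -0.5971  0.0812] ((0.4978482723236084, -0.5987758040428162), (0.05522282049059868, 0.057770103216171265), 10.20608139038086)
0
[... 889 characters left out ...]
.18069057166576385, 0.024038666859269142), 27.56131362915039)
0.13 [  8 166  20  32 327] [0.676  0.5604 0.1464] ((0.6737480163574219, 0.5549307465553284), (0.05873490869998932, 0.022722695022821426), 24.434101104736328)
0.13 [366 213  28  13 253] [ 0.5841 -0.159   0.1454] ((0.5856972932815552, -0.15950879454612732), (0.04983947426080704, 0.01669783890247345), 79.79725646972656)
0.13 [432 223  29  13 266] [ 0.5623 -0.2863  0.1451] ((0.5635901093482971, -0.2876470983028412), (0.050403423607349396, 0.016757512465119362), 81.16236877441406)
0.13 [106 399  19  16 232] [0.2417 0.3358 0.148 ] ((0.2410050928592682, 0.3377264142036438), (0.027062326669692993, 0.025676902383565903), 75.45967864990234)
```

View pics/top1.png

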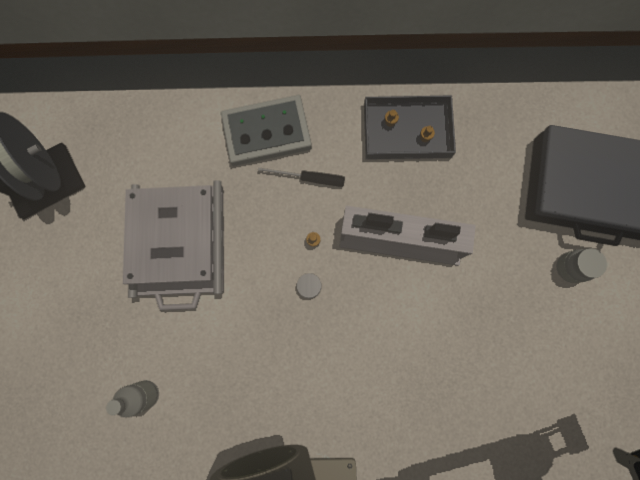

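The top view shows the fixture at left, with the long slot at about (167,252) and the short one at (168,212). The rack is near (405,232); the broad gauge is its left one, at (377,222). The narrow gauge is at (444,232). Next I measure the slot and any obstacle heights.

```bash
python3 - <<'E'
from h import *
W=np.load('top.npy')
g=cv2.cvtColor(cv2.imread('pics/top1.png'),cv2.COLOR_BGR2GRAY)
# slots: dark region inside the plate, pixels mapped onto plane z=.09
a=read_camera('top')
K=np.array([[a['fx'],0,a['cx']],[0,a['fy'],a['cy']],[0,0,1]]);Rm=cv2.Rodrigues(np.array(a['rvec'],float))[0];t=np.array(a['tvec']).reshape(3);C=-Rm.T@t
def plane(px,z):
    p=cv2.undistortPoints(np.array(px,float).reshape(-1,1,2),K,np.array(a['distortion'],float)).reshape(-1,2)
    d=np.c_[p,np.ones(len(p))]@Rm; return C+d*((z-C[2])/d[:,2])[:,None]
print(g[252,140:195],g[235:268,167])
m=np.zeros_like(g); m[195:272,138:198]=(g[195:272,138:198]<95)
n,l,st,ce=cv2.connectedComponentsWithStats(m)
for i in range(1,n):
    if st[i,4]>40:
        v,u=np.where(l==i);P=plane(np.c_[u,v],.09);print(st[i],cv2.minAreaRect(P[:,:2].astype(np.float32)))
for n_,(x0,x1,y0,y1) in dict(rail=(214,224,178,296),handle=(150,210,288,312),path=(224,340,100,300),all=(100,480,90,330)).items():
    z=W[y0:y1,x0:x1,2];i=np.unravel_index(np.nanargmax(z),z.shape);print(n_,np.nanmax(z),W[y0+i[0],x0+i[1]])
s=read_camera('scene');save(s,'s1.png')
E
```

```text
[118 117 119 120 120 118 117 118 119 116  98  73  71  73  71  71  70  71
  72  72  71  71  71  72  71  72  71  71  71  71  70  71  72  73  72  72
  72  72  73  73  72  72  74  93 115 121 122 123 122 121 122 122 122 121
 120] [120 121 121 120 121 120 120 121 119 120 120 119  93  73  69  71  71  71
  70  70  71  70  73 101 116 118 119 118 118 119 119 119 119]
[158 207  19  11 199] ((0.6189691424369812, 0.2760540843009949), (0.03895514830946922, 0.02144983597099781), 88.94449615478516)
[151 247  33  12 346] ((0.5347766876220703, 0.2723502218723297), (0.022364061325788498, 0.06629414111375809), 2.89996075630188)
rail 0.051135035312759126 [0.64692583 0.1812538  0.05113504]
handle 0.03214879866723909 [0.45832475 0.28093487 0.0321488 ]
path 0.05160401650632152 [ 0.56347737 -0.0250397   0.05160402]
all 0.15226761778922057 [ 0.56997136 -0.27737157  0.15226762]
```

View pics/s1.png

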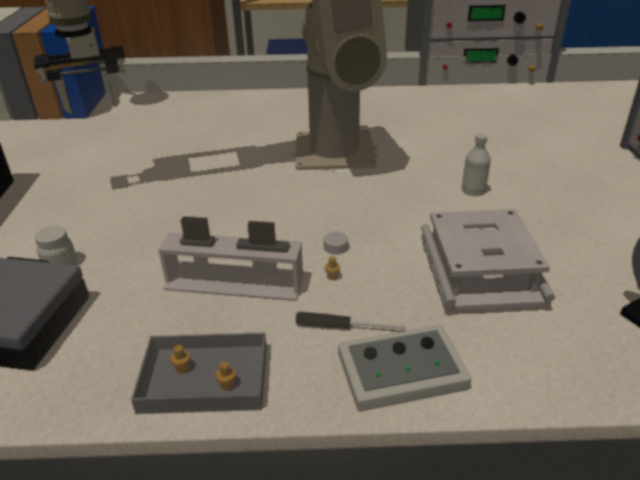

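The scene view confirms the layout: broad gauge at (262,238), narrow at (196,232), and the fixture at (485,245), with nothing tall in between. Now moving toward the rack.

>>> move_arm --pt "0 0 -1 1 0 0 93" --pt "0 0 -1 1 0 0 93" --pt "0 0 -1 1 0 0 93" --pt "0 0 -1 1 0 0 93" --pt "0 0 -1 1 0 0 93" --pt "0 0 -1 1 0 0 93" --pt "0 0 -1 1 0 0 93" --pt "0 0 -1 1 0 0 93" --pt "0 0 -1 1 0 0 93" --pt "0 0 -1 1 0 0 93" --force 30

```text
t: 1.2
tool_pos: [0.3562, -0.3994, 0.2293]
orientation: [-2.433, -1.987, -0.0]
force: [0.0, -0.7, -0.6]
opening: 0.0929
gripper_force: 0.0
```

```bash
cat >> h.py <<'E'
def go(target,yaw_y):
    "remaining turn (6 deg units) and shift (25 mm units) in tool axes; yaw_y = wanted heading of tool y, deg"
    s=read_state();Rt=R.from_rotvec(s['orientation'])
    y=np.r_[np.cos(np.radians(yaw_y)),np.sin(np.radians(yaw_y)),0];z=np.r_[0,0,-1.]
    D=R.from_matrix(np.c_[np.cross(y,z),y,z])
    print('t',s['t'],'pos',np.round(s['tool_pos'],4),'F',np.round(s['force'],1),'open',s['opening'])
    print('turn',np.round(np.degrees((Rt.inv()*D).as_rotvec())/6,2),'shift',np.round(Rt.inv().apply(np.array(target)-s['tool_pos'])/.025,2),'shift in final frame',np.round(D.inv().apply(np.array(target)-s['tool_pos'])/.025,2))
E
python3 -c "
from h import *
go([.5857,-.1596,.21],-10)"
```

```text
t 1.2 pos [ 0.3562 -0.3994  0.2293] F [ 0.  -0.7 -0.6] open 0.09287241687279701
turn [-0.   -0.   -0.26] shift [11.23  7.08  0.78] shift in final frame [11.04  7.38  0.77]
```

>>> move_arm --pt "0 0 -0.2 1 0.8 0 93" --pt "0 0 0 1 0.8 0 93" --pt "0 0 0 1 0.8 0 93" --pt "0 0 0 1 0.8 0 93" --pt "0 0 0 1 0.8 0 93" --pt "0 0 0 1 0.8 0 93" --pt "0 0 0 1 0.8 0 93" --pt "0 0 0 1 0.7 0 93" --pt "0 0 0 0.5 0.4 0 93" --pt "0 0 0 0 0 0 93"

```text
t: 2.2
tool_pos: [0.5608, -0.2215, 0.2293]
orientation: [-2.414, -2.01, 0.0]
force: [-0.6, -0.0, 0.5]
opening: 0.0934
gripper_force: 0.0
```

```bash
python3 - <<'E'
from h import *
go([.5857,-.1596,.12],-10)
w=read_camera('wrist');save(w,'w1.png');W=cloud(w)
for lo,hi in((.085,.094),(.097,.106),(.135,.16)):
    m=((W[...,2]>lo)&(W[...,2]<hi)).astype(np.uint8)
    n,l,st,ce=cv2.connectedComponentsWithStats(m)
    for i in range(1,n):
        if st[i,4]>400:
            p=W[l==i]; print(lo,st[i],p[:,2].mean().round(4),cv2.minAreaRect(p[:,:2].astype(np.float32)))
E
```

```text
t 2.2 pos [ 0.5608 -0.2215  0.2293] F [-0.6 -0.   0.5] open 0.09340250334390689
turn [-0.   -0.   -0.07] shift [2.62 0.53 4.37] shift in final frame [2.61 0.55 4.37]
0.085 [  294    69    75   288 13397] 0.0894 ((0.5752565860748291, -0.22382482886314392), (0.2715878486633301, 0.06041700020432472), 80.25042724609375)
0.097 [ 317   95   31  124 1872] 0.1013 ((0.5861297845840454, -0.15908923745155334), (0.09982797503471375, 0.024042407050728798), 79.9305648803711)
0.097 [319 269  26  62 572] 0.1013 ((0.5642417669296265, -0.28688880801200867), (0.0631602331995964, 0.023650411516427994), 79.72310638427734)
0.135 [ 323  128   24   72 1643] 0.1461 ((0.5862711071968079, -0.15945681929588318), (0.04911002144217491, 0.0160099808126688), 80.92054748535156)
0.135 [ 324  294   21   59 1151] 0.1455 ((0.5641705989837646, -0.2869771718978882), (0.05009055882692337, 0.016036467626690865), 80.01405334472656)
```

View pics/w1.png

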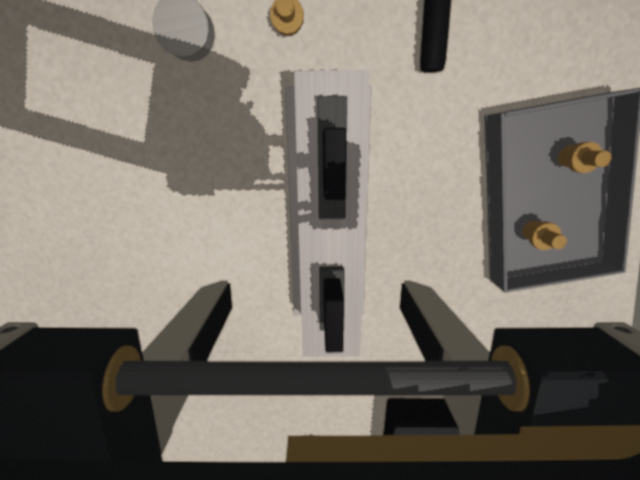

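The wrist view shows the broad gauge at about (334,160), the narrow one at about (333,310), and the rack running vertically between the fingers. It agrees with the top camera, so I descend over the broad gauge.

>>> move_arm --pt "0 0 0 0.7 0.15 0 93" --pt "0 0 0 0.7 0.15 0 93" --pt "0 0 0 0.7 0.15 0 93" --pt "0 0 0 0.5 0.1 0.4 93" --pt "0 0 0 0 0 0.8 93" --pt "0 0 0 0 0 0.8 93" --pt "0 0 0 0 0 0.8 93" --pt "0 0 0 0 0 0.8 93" --pt "0 0 0 0 0 0.4 93" --pt "0 0 0 0 0 0.2 93"

```text
t: 3.25
tool_pos: [0.5846, -0.1607, 0.1229]
orientation: [-2.415, -2.006, 0.002]
force: [0.1, -0.1, 0.7]
opening: 0.0928
gripper_force: 0.0
```

```bash
python3 -c "
from h import *
go([.586,-.1593,.12],-10)"
```

```text
t 3.25 pos [ 0.5846 -0.1607  0.1229] F [ 0.1 -0.1  0.7] open 0.09276227724972001
turn [-0.02 -0.   -0.09] shift [0.07 0.04 0.12] shift in final frame [0.07 0.04 0.12]
```

>>> move_arm --pt "0 0 -0.05 0.05 0.04 0.1 60" --pt "0 0 0 0 0 0 35" --pt "0 0 0 0 0 0 25" --pt "0 0 0 0 0 0 10" --pt "0 0 0 0 0 0 5" --pt "0 0 0 0 0 0 5" --pt "0 0 0 0 0 0 5" --pt "0 0 0 0 0 0 5" --pt "0 0 0 0 0 0 5" --pt "0 0 0 0 0 0 5" --force 30

```text
t: 4.25
tool_pos: [0.5866, -0.1605, 0.1221]
orientation: [-2.412, -2.013, 0.0]
force: [-0.2, 0.7, -0.2]
opening: 0.0175
gripper_force: 0.1
```

```bash
python3 -c "
from h import *
go([.586,-.1593,.12],-10);print(read_state()['gripper_force'])"
```

```text
t 4.25 pos [ 0.5866 -0.1605  0.1221] F [-0.2  0.7 -0.2] open 0.017491484726661916
turn [-0.   -0.   -0.05] shift [ 0.04 -0.03  0.08] shift in final frame [ 0.04 -0.03  0.08]
0.06762841483578086
```

>>> move_arm --pt "0 0 0 0 0 0 5" --pt "0 0 0 0 0 0 5" --pt "0 0 0 0 0 0 5" --pt "0 0 0 0 0 0 5" --pt "0 0 0 0 0 0 5" --pt "0 0 0 0 0 -0.1 5" --pt "0 0 0 0 0 -0.2 5" --pt "0 0 0 0 0 -0.3 5" --pt "0 0 0 0 0 -0.4 5" --pt "0 0 0 0 0 -0.4 5" --force 30

```text
t: 5.25
tool_pos: [0.5868, -0.1605, 0.1584]
orientation: [2.411, 2.013, 0.001]
force: [0.2, 0.2, -2.0]
opening: 0.0155
gripper_force: 30.0
```

```bash
python3 -c "
from h import *
go([.5348,.2723,.22],2);print(read_state()['gripper_force'],read_state()['wrist_torque'])"
```

```text
t 5.25 pos [ 0.5868 -0.1605  0.1584] F [ 0.2  0.2 -2. ] open 0.015525527933855475
turn [ 0.01  0.   -2.05] shift [16.66 -5.14 -2.47] shift in final frame [17.38 -1.48 -2.46]
29.99586135149002 [-0.08879855 -0.05034155 -0.03752501]
```

The gauge is held: 30 N grip and −2 N of weight. I lift clear of the rack and carry it across.

>>> move_arm --pt "0 0 0 0 0 -0.7 5" --pt "0 0 0 0 0 -0.9 5" --pt "0 0 0 0 0 -0.8 5" --pt "0 0 -0.2 0.3 0 -0.2 5" --pt "0 0 -0.3 0.6 -0.1 0 5" --pt "0 0 -0.3 0.9 -0.1 0 5" --pt "0 0 -0.3 1 -0.1 0 5" --pt "0 0 -0.3 1 -0.1 0 5" --pt "0 0 -0.3 1 -0.1 0 5" --pt "0 0 -0.3 1 -0.1 0 5"

```text
t: 6.25
tool_pos: [0.5819, -0.0125, 0.2204]
orientation: [-2.182, -2.257, 0.002]
force: [0.7, 0.2, -2.2]
opening: 0.0156
gripper_force: 30.0
```

>>> move_arm --pt "0 0 0 1 -0.1 0 5" --pt "0 0 0 1 -0.1 0 5" --pt "0 0 0 1 -0.1 0 5" --pt "0 0 0 1 -0.1 0 5" --pt "0 0 0 1 -0.1 0 5" --pt "0 0 0 1 -0.1 0 5" --pt "0 0 0 1 -0.1 0 5" --pt "0 0 0 0.6 -0.1 0 5" --pt "0 0 0 0.3 0 0 5" --pt "0 0 0 0 0 0 5"

```text
t: 7.25
tool_pos: [0.5567, 0.1827, 0.2215]
orientation: [-2.186, -2.256, 0.001]
force: [1.2, -0.7, -2.2]
opening: 0.0159
gripper_force: 30.0
```

```bash
python3 - <<'E'
from h import *
go([.5348,.2723,.22],2);print(read_state()['gripper_force'])
w=read_camera('wrist');save(w,'w2.png');W=cloud(w)
m=(abs(W[...,2]-.09)<.006)
v,u=np.where(m);print(u.min(),u.max(),v.min(),v.max())
E
```

```text
t 7.25 pos [0.5567 0.1827 0.2215] F [ 1.2 -0.7 -2.2] open 0.015930488722049514
turn [-0.01  0.   -0.03] shift [ 3.61 -0.76  0.06] shift in final frame [ 3.61 -0.75  0.06]
29.99581128358841
208 476 0 233
```

View pics/w2.png

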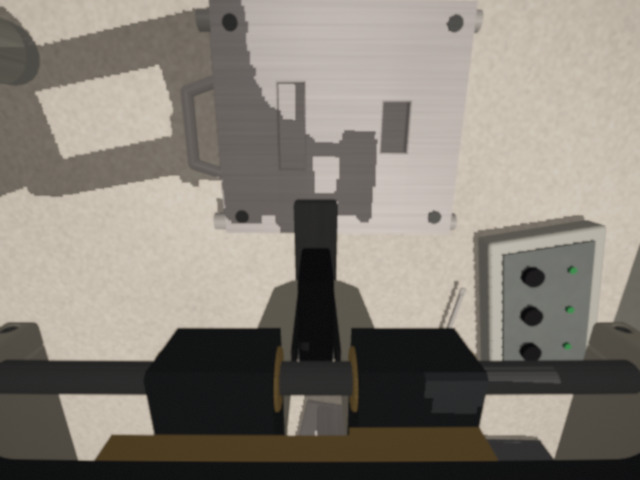

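The wrist view shows the gauge held straight, with the crossbar at about (316,215). The long slot lies ahead at roughly (277–306, 82–171), and the short one is right at about (395,128).

```bash
python3 - <<'E'
from h import *
w=read_camera('wrist')
K=np.array([[w['fx'],0,w['cx']],[0,w['fy'],w['cy']],[0,0,1]]);Rm=cv2.Rodrigues(np.array(w['rvec'],float))[0];C=-Rm.T@np.array(w['tvec']).reshape(3)
def plane(px,z):
    p=cv2.undistortPoints(np.array(px,float).reshape(-1,1,2),K,np.array(w['distortion'],float)).reshape(-1,2)
    d=np.c_[p,np.ones(len(p))]@Rm; return C+d*((z-C[2])/d[:,2])[:,None]
for c in ([(277,82),(304,81),(306,171),(278,170)],[(381,102),(411,101),(407,154),(381,152)]):
    P=plane(c,.09);print(P.round(4).tolist(),cv2.minAreaRect(P[:,:2].astype(np.float32)))
E
```

```text
[[0.5232, 0.3062, 0.09], [0.5444, 0.3076, 0.09], [0.5475, 0.2379, 0.09], [0.5238, 0.238, 0.09]] ((0.5341172218322754, 0.2721884548664093), (0.023688657209277153, 0.06974393874406815), 2.557079553604126)
[[0.6062, 0.2941, 0.09], [0.6302, 0.2956, 0.09], [0.6315, 0.2545, 0.09], [0.6097, 0.2554, 0.09]] ((0.6195204257965088, 0.27434003353118896), (0.023972071707248688, 0.04113491624593735), 3.658543586730957)
```

Both views agree: the slot is at (0.5347, 0.2722), yaw about 2°. Moving above it.

>>> move_arm --pt "0 0 0 0.5 -0.1 0 5" --pt "0 0 0 0.6 -0.13 0 5" --pt "0 0 0 0.7 -0.15 0 5" --pt "0 0 0 0.7 -0.15 0 5" --pt "0 0 0 0.6 -0.13 0 5" --pt "0 0 0 0.3 -0.1 0 5" --pt "0 0 0 0.1 0 0 5" --pt "0 0 0 0 0 0 5" --pt "0 0 0 0 0 0 5" --pt "0 0 0 0 0 0 5"

```text
t: 8.35
tool_pos: [0.5359, 0.2681, 0.2221]
orientation: [2.189, 2.253, -0.0]
force: [0.3, -0.6, -3.2]
opening: 0.0158
gripper_force: 30.0
```

```bash
python3 - <<'E'
from h import *
go([.5347,.2715,.122],2);print(read_state()['gripper_force'])
for n in('scene','wrist'):
    W=cloud(read_camera(n))
    # held gauge points: near TCP, below the fingers
    m=(abs(W[...,0]-.535)<.045)&(abs(W[...,1]-.272)<.07)&(W[...,2]>.122)&(W[...,2]<.185)
    p=W[m];print(n,len(p))
    for lo in np.arange(.122,.21,.01):
        q=p[(p[:,2]>=lo)&(p[:,2]<lo+.01)]
        if len(q)>5:print(lo.round(3),len(q),q.min(0).round(3),q.max(0).round(3))
E
```

```text
t 8.35 pos [0.5359 0.2681 0.2221] F [ 0.3 -0.6 -3.2] open 0.01576218138224355
turn [ 0.    0.   -0.06] shift [ 0.14 -0.04  4.01] shift in final frame [ 0.14 -0.04  4.01]
29.99582290649414
scene 615
0.122 20 [0.534 0.243 0.128] [0.54  0.291 0.132]
0.132 111 [0.533 0.242 0.132] [0.543 0.291 0.142]
0.142 113 [0.532 0.243 0.142] [0.544 0.291 0.152]
0.152 111 [0.531 0.243 0.152] [0.543 0.291 0.162]
0.162 115 [0.534 0.242 0.162] [0.544 0.291 0.172]
0.172 120 [0.533 0.242 0.172] [0.542 0.291 0.182]
0.182 25 [0.533 0.244 0.182] [0.542 0.291 0.185]
wrist 0
```

The blade's centre is at about (0.535, 0.267) and its tip at z 0.1285. It needs 5 mm along tool x, then about 98 mm down.

>>> move_arm --pt "0 0 -0.05 0.18 -0.03 0 5" --pt "0 0 0 0 0 0.2 5" --pt "0 0 0 0 0 0.4 5" --pt "0 0 0 0 0 0.5 5" --pt "0 0 0 0 0 0.5 5" --pt "0 0 0 0 0 0.4 5" --pt "0 0 0 0 0 0.4 5" --pt "0 0 0 0 0 0.3 5" --pt "0 0 0 0 0 0.2 5" --pt "0 0 0 0 0 0 5"

```text
t: 9.45
tool_pos: [0.5343, 0.2731, 0.1487]
orientation: [-2.182, -2.26, 0.002]
force: [-0.1, 0.9, -2.1]
opening: 0.016
gripper_force: 30.0
```

```bash
python3 - <<'E'
from h import *
go([.5347,.2715,.122],2)
save(read_camera('scene'),'s2.png')
im=cv2.imread('pics/s2.png')[160:340,370:600];cv2.imwrite('pics/s2c.png',cv2.resize(im,None,fx=3,fy=3))
E
```

```text
t 9.45 pos [0.5343 0.2731 0.1487] F [-0.1  0.9 -2.1] open 0.01595674162707994
turn [-0.01  0.    0.  ] shift [-0.06  0.01  1.07] shift in final frame [-0.06  0.01  1.07]
```

View pics/s2c.png

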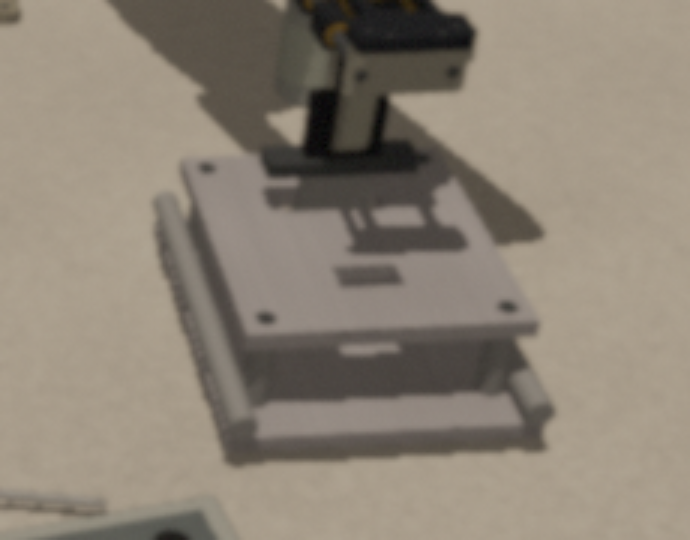

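The enlarged scene crop shows the blade in the long slot, with the crossbar at about crop (345,160) a little above the plate. The last part goes slowly.

>>> move_arm --pt "0 0 0 0 0 0.2 5" --pt "0 0 0 0 0 0.2 5" --pt "0 0 0 0 0 0.2 5" --pt "0 0 0 0 0 0.15 5" --pt "0 0 0 0 0 0.1 5" --pt "0 0 0 0 0 0.05 5" --pt "0 0 0 0 0 0.05 5" --pt "0 0 0 0 0 0.03 5" --pt "0 0 0 0 0 0 5" --pt "0 0 0 0 0 0 5"

```text
t: 10.5
tool_pos: [0.5348, 0.2733, 0.1253]
orientation: [2.182, 2.26, 0.0]
force: [-0.6, 0.2, -2.1]
opening: 0.0157
gripper_force: 30.0
```

```bash
cat > gz.py <<'E'
from h import *
go([.5347,.2715,.122],2)
W=cloud(read_camera('scene'))
# crossbar outer ends top/side heights
m=(abs(W[...,0]-.535)<.02)&(abs(abs(W[...,1]-.2725)-.04)<.008)&(W[...,2]>.086)
z=W[m][:,2];print(len(z),np.percentile(z,[5,50,80,95,99]).round(4),'L/R',[np.percentile(W[m&(s*(W[...,1]-.2725)>0)][:,2],95).round(4) for s in(1,-1)])
E
python3 gz.py
```

```text
t 10.5 pos [0.5348 0.2733 0.1253] F [-0.6  0.2 -2.1] open 0.01573571868139923
turn [ 0. -0.  0.] shift [-0.07 -0.01  0.13] shift in final frame [-0.07 -0.01  0.13]
1120 [0.0911 0.3467 0.4071 0.4484 0.5237] L/R [np.float64(0.5224), np.float64(0.4261)]
```

>>> move_arm --pt "0 0 0 0 0 0.02 5" --pt "0 0 0 0 0 0.02 5" --pt "0 0 0 0 0 0.02 5" --pt "0 0 0 0 0 0.02 5" --pt "0 0 0 0 0 0.02 5" --pt "0 0 0 0 0 0.02 5" --pt "0 0 0 0 0 0.01 5" --pt "0 0 0 0 0 0 5" --pt "0 0 0 0 0 0 5" --pt "0 0 0 0 0 0 5"

```text
t: 11.55
tool_pos: [0.5348, 0.2733, 0.122]
orientation: [2.182, 2.26, 0.0]
force: [-0.8, -1.4, 0.2]
opening: 0.0159
gripper_force: 30.0
```

>>> move_arm --pt "0 0 0 0 0 0.01 5" --pt "0 0 0 0 0 0.01 5" --pt "0 0 0 0 0 0.01 5" --pt "0 0 0 0 0 0 5" --pt "0 0 0 0 0 0 5" --pt "0 0 0 0 0 0 5" --pt "0 0 0 0 0 0 5" --pt "0 0 0 0 0 0 5" --pt "0 0 0 0 0 0 5" --pt "0 0 0 0 0 0 5"

```text
t: 12.55
tool_pos: [0.5348, 0.2732, 0.122]
orientation: [2.182, 2.26, 0.0]
force: [-4.7, -2.1, 6.6]
opening: 0.0156
gripper_force: 30.0
```

The crossbar is seated: the height stopped changing and the plate now pushes up with 6.6 N. I release gently, opening slowly.

>>> move_arm --pt "0 0 0 0 0 0 18" --pt "0 0 0 0 0 0 20" --pt "0 0 0 0 0 0 24" --pt "0 0 0 0 0 0 30" --pt "0 0 0 0 0 0 36" --pt "0 0 0 0 0 0 42" --pt "0 0 0 0 0 0 48" --pt "0 0 0 0 0 0 55" --pt "0 0 0 0 0 0 55" --pt "0 0 0 0 0 0 55"

```text
t: 13.55
tool_pos: [0.5347, 0.2733, 0.1211]
orientation: [2.182, 2.26, 0.0]
force: [0.1, 0.2, 1.2]
opening: 0.055
gripper_force: 0.0
```

>>> move_arm --pt "0 0 0 0 0 -0.2 55" --pt "0 0 0 0 0 -0.4 55" --pt "0 0 0 0 0 -0.6 55" --pt "0 0 0 0 0 -0.8 55" --pt "0 0 0 0 0 -0.8 55" --pt "0 0 0 0 0 -0.8 55" --pt "0 0 0 0 0 -0.6 55" --pt "0 0 0 0 0 -0.3 55" --pt "0 0 0 0 0 0 55" --pt "0 0 0 0 0 0 55"

```text
t: 14.55
tool_pos: [0.5345, 0.2731, 0.233]
orientation: [-2.182, -2.26, 0.001]
force: [-0.4, 0.5, 0.5]
opening: 0.0551
gripper_force: 0.0
```

```bash
python3 - <<'E'
from h import *
go([.5347,.2715,.122],2)
c=read_camera('scene');save(c,'s3.png');W=cloud(c)
im=cv2.imread('pics/s3.png')[160:340,370:600];cv2.imwrite('pics/s3c.png',cv2.resize(im,None,fx=3,fy=3))
m=(abs(W[...,0]-.535)<.04)&(abs(W[...,1]-.2725)<.06)&(W[...,2]>.094)&(W[...,2]<.16)
p=W[m]
for lo in np.arange(.094,.16,.006):
    q=p[(p[:,2]>=lo)&(p[:,2]<lo+.006)]
    if len(q)>3:print(lo.round(3),len(q),q.min(0).round(4),q.max(0).round(4))
E
```

```text
t 14.55 pos [0.5345 0.2731 0.233 ] F [-0.4  0.5  0.5] open 0.0550983108593047
turn [-0.01  0.    0.  ] shift [-0.06  0.01  4.44] shift in final frame [-0.07  0.01  4.44]
0.094 156 [0.5224 0.2206 0.0941] [0.5551 0.3208 0.0999]
0.1 242 [0.5225 0.2208 0.1   ] [0.5526 0.3216 0.1059]
0.106 72 [0.527  0.2466 0.106 ] [0.5467 0.2952 0.1119]
0.112 66 [0.5288 0.2464 0.112 ] [0.546  0.297  0.1179]
0.118 70 [0.5319 0.2459 0.1181] [0.5457 0.2949 0.124 ]
0.124 72 [0.5272 0.2463 0.1242] [0.5468 0.2976 0.13  ]
0.13 69 [0.5285 0.2469 0.13  ] [0.5457 0.2961 0.136 ]
0.136 64 [0.5324 0.2462 0.1361] [0.5461 0.2972 0.1419]
0.142 148 [0.5252 0.2463 0.142 ] [0.5457 0.2967 0.148 ]
0.148 10 [0.5322 0.2491 0.148 ] [0.5466 0.2872 0.1492]
```

View pics/s3c.png

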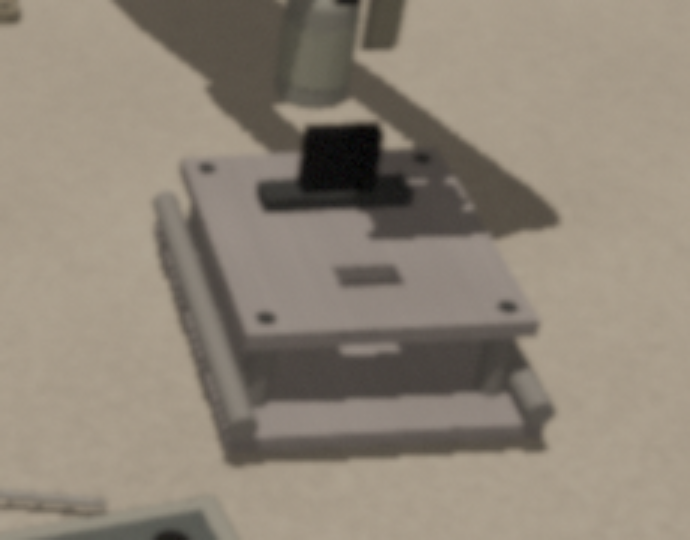

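The gauge stands upright, its crossbar flat on the plate at about crop (335,192). The grip top is at z ≈ 0.147, as it should be when fully seated, and the gripper is clear.

```bash
python3 -c "
from plant import close_job
print(close_job())"
```

```text
the job is handed in; nothing more can be done
None
```

The broad gauge is standing upright and released in the fixture's long slot, its crossbar resting on the plate; the narrow gauge was left untouched in the rack, and the job was handed in at about 15 s.

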